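Centre the wobbly glass jar on its stand

ROBOT

A 6-joint arm with a two-finger parallel gripper is mounted at the origin on the work surface. World frame = base frame: x ahead of the robot, y to its left, z up, the work surface at z = 0. Lengths are in mm, angles in rad, forces in N, time in s.
With the tool pointing down it reaches from about 275 to 775 mm from the base axis. Payload 14.6 kg.
Tool frame: the origin (TCP) lies between the finger pads; the fingertips stand 25 mm ahead of it and the grasp point (between the pads) lies 6 mm ahead of it; z points along the fingers, y is the line along which they close (so a half turn about z gives the same grasp; the last joint's range is limited). The gripper opens to 85 mm and grips with 20 to 120 N. Pads are 22 mm wide; open, the fingers measure 114 mm over their backs; the gripper's body (76 mm by 85 mm) begins 54 mm behind the grasp point. The pads swing forward as they close: fully open they stand 13 mm farther back than shut.
Start: joints at [1.024, 0.263, -0.048, 1.259, 0, 1.415], TCP at [200.477, 485.219, 256.278] pointing down, gripper open.
Joint ranges: [-2.65, 2.65], [-0.89, 1.7], [-1.18, 1.37], [-2.13, 2.11], [-1.35, 1.29], [-3.14, 3.14]. Speed limits (rad/s): [1.89, 1.89, 2.57, 2.79, 3.14, 3.14].

INTERFACE

Orientations are given as a unit quaternion [w, x, y, z].
In Python, from cell import arm gives the robot as it stands. The module is installed in compiled form; this text tells all that it offers.
- The arm moves only by the tool move_arm, never from a script. Its argument "rows" is a list of rows, each a list of 3 entries, a list of its own where there are three numbers: the turn, a rotation vector about the world's x, y, z normalised to -1 to 1, where 1 is 30 degrees, then the shift along the world's x, y, z normalised to -1 to 1, where 1 is 30 cm, then the opening, from 0 (shut) to 1 (fully open). A call has 1 to 5 rows; each row shifts and turns the commanded pose from where the row before left it; what a row does not reach is not made up. A row lasts 1/10 s, in which the tool goes at most 50 mm and 8.59 degrees, less where a joint would pass 70% of its speed; a pose out of reach is approached as far as the arm can. A call with a number of a shift or a turn outside -1 to 1 is refused whole. A call with a gripper value outside its range is refused whole. The fingers move at their own pace and stop on an object; "force" is the grip in N (left out, the last holds). Time passes only in rows, so rows that do not move let the fingers close. It gives the time, the measured TCP pose, the force, the opening and the grip force at its end, in the units of the state.
- arm.get_obs(): the state, without advancing time (a new reading comes with each control period).
- arm.get_image(name): name is "side" or "top"; returns the picture (480x640x3 uint8, red, green, blue); there is no depth.
- arm.camera_model(name): a dict with "fov_y" (degrees; the focal length in pixels is half the picture's height over the tangent of half this angle, whatever the lens; pixels are square), "cx", "cy" (the principal point, pixels), "distortion" ([k1, k2, p1, p2, k3] as OpenCV has them; the pictures are not rectified), "world_to_cam" (4x4, takes a point from world to camera coordinates). Camera axes: x right, y down, z forward; pixel columns grow to the right and rows downward; lengths in mm; the calibration is good to about 2 mm. A picture is of the moment at which its call begins. camera_model takes no time and is no camera call.
- arm.finish_job(): hands the job in; it is judged then, once.
The state is a dict: "clock": time; "joint_positions": joint angles; "joint_vel": joint speeds; "effort": joint torques, N m; "eef_pos": TCP position; "tcp_rot": TCP orientation; "force": force on the tool from outside, world axes, zero at the start; "ft_torque": the same for the moment, N m; "width": opening from 0.0 (shut) to 1.0 (fully open); "grip_force": force on a finger pad.
Only numpy, scipy, OpenCV 4.12 (cv2) and the standard library are available. Lean on these libraries where they do the work, as an engineer would, in place of code of your own. Each camera call takes 0.05 s, during which the arm holds its last target. There are 200 camera calls.

TASK

The little pot-bellied glass jar with the narrow foot has been left near the edge of its round wooden stand. Tap it gently along with your closed fingertips until its foot sits in the middle of the stand, to within 6 mm, upright, then leave it there. Do not pinch, lift or tip it or knock it off, and leave the other loose things around it where they are.

Things in the scene. Friction and masses are not known exactly. Their poses are not given: they have to be found in the camera images.
- jar: Wobbly pot-bellied glass jar, 72 mm tall, 100 to 200 g, loose, off-centre on the stand. Round about its upright z: foot 26 mm across; belly 44 mm across (widest) 13 to 19 mm above the underside; neck 20 mm across at 42 mm; flat steel lid 26 mm across at 52 to 62 mm with a small round knob. Pushed at the belly it slides, at the lid it tips. Origin: centre of the foot's underside.
- stand_top (a point): Centre of the flat top of the round dark wooden stand, on which the jar stands. The top is 100 mm across and 42 mm above the work surface; a thin flush brass ring 52 mm across is inlaid around its middle (no step). The stand is fixed, and has a round stone plate 140 mm across and 6 mm thick under it. z is up.
- canister: Steel canister with clamp-lock lid, 94 mm across, 132 mm tall, loose; leave alone. Origin: centre of its underside.
- pan: Aluminium milk pan, 120 mm across, 70 mm tall, loose, with a black handle reaching 190 mm from its axis along its -y, 79 mm high; leave alone. Origin: centre of its underside.
- spice_jar: Straight glass jar with a flat steel lid, 58 mm across, 69 mm tall, not bellied, loose, standing on the work surface; leave alone. Origin: centre of its underside.
- lighter: Red plastic lighter lying flat, 80 x 24 x 12 mm, long along its x, loose; leave alone. Origin: middle of its underside.
- spoon: Steel spoon with a wooden handle, lying flat, about 200 mm long along its x, loose; leave alone. Origin: on the underside, near the middle.
- matchbox: Matchbox lying flat, 54 x 36 x 16 mm, loose; leave alone. Origin: centre of its underside.
Not all that is in view belongs to the job. What is shaped like the jar but green or yellow is not meant.

How it is judged:
By the outcome, as a careful person would: the job done as asked, in the order asked, and still so for the second after the job is handed in, with the robot touching nothing.
It also fails if it takes over 45 s, if anything falls off the work surface, if the arm or the gripper's body presses on something with over 40 N, if the wrist force passes 120 N, or if a joint passes its speed limit or range.

## Working session

There is one attempt and no reset: what is moved stays moved. The work goes in short steps, Python scripts to look and compute and a tool call to move; the robot and the scene stay as the last step left them, time stands still between calls to the robot, and variables do not carry over. Pictures are saved under pics/ and viewed, at most 10 in all, crops included, and the job is handed in when it is done.

Besides the shell and the picture viewer there is one more tool, called after "Call:" by a JSON object that holds its "name" and its "arguments". move_arm: Moves the arm, as the interface text tells. Scaled input: -1 to 1 covers 30 cm each way for a shift and 30 degrees each way for a turn. Its arguments: {"type":"object","properties":{"rows":{"type":"array","items":{"type":"array"}},"force":{"type":"number"}},"required":["rows"]}

```bash
mkdir -p pics; cat > h.py <<'E'
import numpy as np, cv2
from cell import arm
def cam(n):
    m=arm.camera_model(n); f=240/np.tan(np.radians(m["fov_y"])/2)
    return np.array([[f,0,m["cx"]],[0,f,m["cy"]],[0,0,1.]]),np.array(m["distortion"],float),np.array(m["world_to_cam"],float)
def ray(n,uv):
    K,d,T=cam(n); p=cv2.undistortPoints(np.array([[uv]],float),K,d)[0,0]
    R=T[:3,:3]; return -R.T@T[:3,3], R.T@np.array([p[0],p[1],1.])
def onz(n,uv,z):
    o,v=ray(n,uv); return o+v*(z-o[2])/v[2]
def proj(n,P):
    K,d,T=cam(n); P=np.atleast_2d(np.array(P,float))
    return cv2.projectPoints(P,cv2.Rodrigues(T[:3,:3])[0],T[:3,3],K,d)[0][:,0]
def img(n,name):
    im=cv2.cvtColor(arm.get_image(n),cv2.COLOR_RGB2BGR); cv2.imwrite(f"pics/{name}.png",im); return im
E
python3 - <<'E'
from h import *
for n in("top","side"):
    img(n,n+"0"); K,d,T=cam(n); print(n,K[0,0],d,ray(n,(320,240)))
print(arm.get_obs())
E
```

```text
top 513.5312487289737 [-0.03325582  0.          0.          0.          0.        ] (array([377.91977839,   1.42524706, 996.86986732]), array([ 0.17760192,  0.03228449, -0.98363062]))
side 512.0627070644932 [-0.14543004  0.          0.          0.          0.        ] (array([ 354.26977005, -652.81997155,  748.52728612]), array([ 0.20487708,  0.68867119, -0.69573764]))
{'clock': 0.1, 'joint_positions': array([ 1.02370136e+00,  2.63454464e-01, -4.88759469e-02,  1.25940202e+00,
       -8.02755853e-07,  1.41551166e+00]), 'joint_vel': array([-4.96658450e-04,  1.97044831e-04,  1.27418846e-03,  6.65833066e-05,
       -7.72823398e-04,  8.51512838e-05]), 'effort': array([-3.46502333e-03, -6.38582826e+01,  3.85060036e+01,  1.01834405e-02,
       -2.93204239e-04, -8.92553828e-06]), 'eef_pos': array([200.35507705, 485.01889597, 255.88296057]), 'tcp_rot': array([-1.60640549e-04,  1.94654428e-01,  9.80871773e-01, -4.39623192e-04]), 'force': array([-0.77299239,  0.88173528, -0.45975508]), 'ft_torque': array([ 0.01804396, -0.01150624, -0.00376339]), 'grip_force': 0.0, 'width': 1.001811247648267}
```

View pics/top0.png

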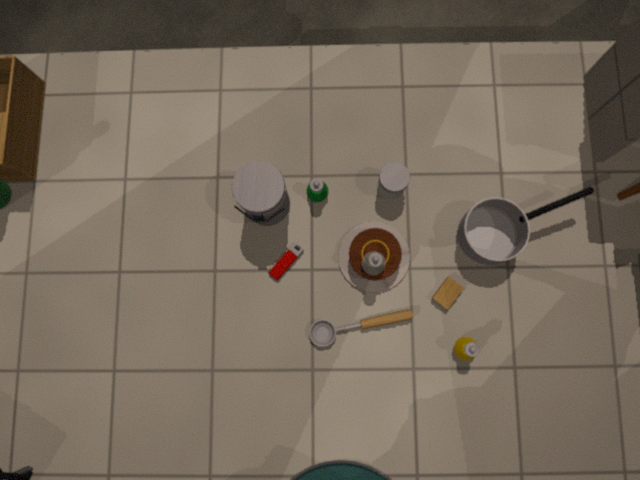

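View pics/side0.png

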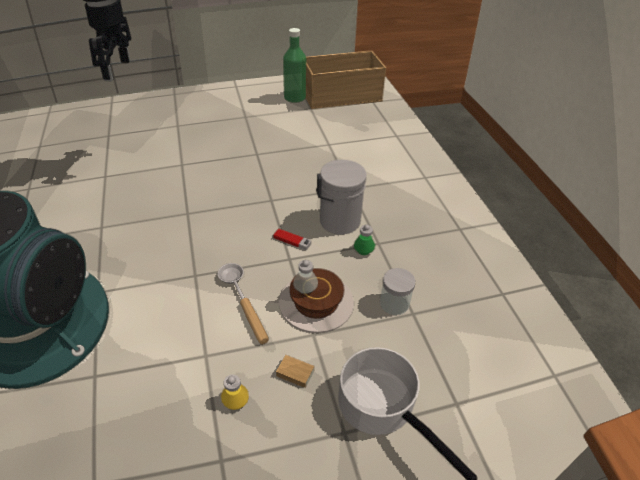

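```bash
python3 - <<'E'
from h import *
t=cv2.imread("pics/top0.png"); s=cv2.imread("pics/side0.png")
a=cv2.resize(t[220:300,330:420],None,fx=5,fy=5,interpolation=cv2.INTER_CUBIC)[:400,:400]
b=cv2.resize(s[250:330,265:345],None,fx=5,fy=5,interpolation=cv2.INTER_CUBIC)
cv2.imwrite("pics/c0.png",np.hstack([a,b]))
for n,im,(u0,v0,u1,v1) in(("top",t,(330,215,420,300)),("side",s,(265,250,360,335))):
    h=cv2.cvtColor(im,cv2.COLOR_BGR2HSV); m=np.zeros(im.shape[:2],bool); m[v0:v1,u0:u1]=1
    ring=m&(h[...,0]>=13)&(h[...,0]<28)&(h[...,1]>130)&(h[...,2]>90)
    brown=m&((h[...,0]<20))&(h[...,1]>110)
    for k,mm in(("ring",ring),("brown",brown)):
        v,u=np.nonzero(mm); print(n,k,len(u),u.min(),u.max(),v.min(),v.max())
        if k=="brown":
            hull=cv2.convexHull(np.c_[u,v].astype(np.int32))[:,0]; pts=hull
        else: pts=np.c_[u,v]
        P=np.array([onz(n,p,42)[:2] for p in pts.astype(float)])
        A=np.c_[2*P,np.ones(len(P))]
        w=np.ones(len(P),bool)
        for _ in range(8):
            x=np.linalg.lstsq(A[w],(P[w]**2).sum(1),rcond=None)[0]; r=np.sqrt(x[2]+x[0]**2+x[1]**2)
            e=np.abs(np.linalg.norm(P-x[:2],axis=1)-r); w=e<max(2,np.median(e)*2)
        print("  centre",x[:2].round(1),"r",r.round(1),w.sum(),len(w))
E
```

```text
top ring 163 361 389 239 262
  centre [524.1 -70.3] r 24.7 159 163
top brown 1644 349 400 228 279
  centre [522.9 -69.7] r 48.8 31 31
side ring 131 306 331 276 299
  centre [523.5 -71.8] r 25.0 124 131
side brown 1570 265 343 269 334
  centre [468.2 -63.7] r 98.6 16 21
```

View pics/c0.png

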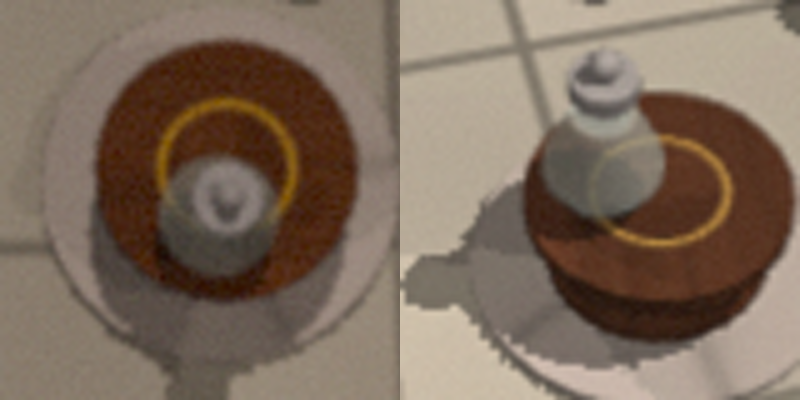

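```bash
python3 - <<'E'
from h import *
q=lambda x,y,o:((x+.5)/5-.5+o[0],(y+.5)/5-.5+o[1])
T=(330,220);S=(265,250)
print("belly top",onz("top",q(219,218,T),58).round(1))
# lid top disc: seen as ellipse
print("lid top",onz("top",q(227,192,T),104).round(1))
print("lid side",onz("side",q(204,76,S),104).round(1))
def tri(a,b):
    (o,v),(p,w)=ray("top",a),ray("side",b)
    s=np.linalg.lstsq(np.c_[v,-w],p-o,rcond=None)[0]; return (o+v*s[0]).round(1),(p+w*s[1]).round(1)
print("lid tri",tri(q(227,194,T),q(204,76,S)))
# predict silhouettes for candidate jar position
for x,y in((495,-70),(492,-68),(498,-70)):
    a=np.linspace(0,2*np.pi,60)
    for n,O in(("top",T),("side",S)):
        for z,r in((0,13),(16,22),(52,13),(62,13)):
            p=(proj(n,np.c_[x+r*np.cos(a),y+r*np.sin(a),0*a+42+z])-O+.5)*5-.5
            print((x,y),n,z,"u",p[:,0].min().round(),p[:,0].max().round(),"v",p[:,1].min().round(),p[:,1].max().round())
E
```

```text
belly top [502.6 -65.7  58. ]
lid top [505.6 -65.4 104. ]
lid side [503.6 -68.1 104. ]
lid tri (array([505.3, -65.6, 101.3]), array([504.2, -65.5, 101.1]))
(495, -70) top 0 u 193.0 263.0 v 209.0 278.0
(495, -70) top 16 u 171.0 291.0 v 179.0 298.0
(495, -70) top 52 u 202.0 276.0 v 189.0 262.0
(495, -70) top 62 u 204.0 278.0 v 185.0 259.0
(495, -70) side 0 u 145.0 217.0 v 174.0 229.0
(495, -70) side 16 u 120.0 243.0 v 126.0 220.0
(495, -70) side 52 u 144.0 219.0 v 76.0 132.0
(495, -70) side 62 u 143.0 219.0 v 57.0 112.0
(492, -68) top 0 u 188.0 258.0 v 217.0 286.0
(492, -68) top 16 u 166.0 286.0 v 187.0 306.0
(492, -68) top 52 u 197.0 270.0 v 198.0 271.0
(492, -68) top 62 u 198.0 273.0 v 194.0 268.0
(492, -68) side 0 u 136.0 208.0 v 171.0 226.0
(492, -68) side 16 u 110.0 233.0 v 124.0 217.0
(492, -68) side 52 u 134.0 209.0 v 74.0 129.0
(492, -68) side 62 u 133.0 209.0 v 54.0 109.0
(498, -70) top 0 u 193.0 263.0 v 201.0 270.0
(498, -70) top 16 u 171.0 291.0 v 171.0 290.0
(498, -70) top 52 u 202.0 275.0 v 181.0 254.0
(498, -70) top 62 u 204.0 278.0 v 177.0 250.0
(498, -70) side 0 u 153.0 225.0 v 173.0 228.0
(498, -70) side 16 u 128.0 251.0 v 125.0 218.0
(498, -70) side 52 u 152.0 227.0 v 75.0 130.0
(498, -70) side 62 u 152.0 227.0 v 55.0 111.0
```

Candidates (top image): green jar (317,190), yellow jar (465,348), straight spice jar (394,180), and the clear bellied jar on the stand (374,260). The last one is the target, and the crop shows the clear belly, steel lid and knob. The jar's foot is at about (503,-66) and the stand centre at (523.7,-70.8), so I need to push about 21 mm at -13°.

Call:
{"name": "move_arm", "arguments": {"rows": [[[0,0,0.064],[0.064,-0.138,-0.014],0],[[0,0,0.064],[0.064,-0.138,-0.014],0],[[0,0,0.064],[0.064,-0.138,-0.014],0],[[0,0,0.064],[0.064,-0.138,-0.014],0],[[0,0,0.064],[0.064,-0.138,-0.014],0]], "force": 20}}

```text
clock: 0.6
eef_pos: [296.6, 276.5, 235.0]
tcp_rot: [-0.0, 0.111, 0.994, -0.0]
force: [0.5, 0.4, -0.1]
width: 0.143
grip_force: 0.0
```

Call:
{"name": "move_arm", "arguments": {"rows": [[[0,0,0],[0.064,-0.138,-0.014],0],[[0,0,0],[0.064,-0.138,-0.014],0],[[0,0,0],[0.064,-0.138,-0.014],0],[[0,0,0],[0.064,-0.138,-0.014],0],[[0,0,0],[0.064,-0.138,-0.014],0]]}}

```text
clock: 1.1
eef_pos: [392.7, 69.3, 214.1]
tcp_rot: [0.0, 0.112, 0.994, 0.0]
force: [1.2, 1.1, -0.2]
width: 0.0
grip_force: 0.0
```

Call:
{"name": "move_arm", "arguments": {"rows": [[[0,0,0],[0.064,-0.138,-0.014],0],[[0,0,0],[0.064,-0.138,-0.014],0],[[0,0,0],[0.064,-0.138,-0.014],0],[[0,0,0],[0,0,0],0]]}}

```text
clock: 1.5
eef_pos: [451.7, -57.1, 200.8]
tcp_rot: [-0.0, 0.114, 0.993, -0.0]
force: [0.5, -0.7, 1.4]
width: -0.001
grip_force: 0.0
```

Call:
{"name": "move_arm", "arguments": {"rows": [[[0,0,0],[0,0.01,-0.16],0],[[0,0,0],[0,0,-0.16],0],[[0,0,0],[0,0,0],0]]}}

```text
clock: 1.8
eef_pos: [446.8, -48.8, 101.7]
tcp_rot: [-0.004, 0.112, 0.994, 0.001]
force: [-0.3, 0.5, 0.9]
width: 0.0
grip_force: 0.0
```

```bash
python3 - <<'E'
from h import *
s=img("side","side1"); t=img("top","top1")
cv2.imwrite("pics/c1.png",np.hstack([cv2.resize(s[210:330,260:360],(400,480),interpolation=cv2.INTER_CUBIC),cv2.resize(t[210:310,320:420],(400,480)[::-1][::-1],interpolation=cv2.INTER_CUBIC)]))
p=arm.get_obs()["eef_pos"]; print(p)
for d in(25,38):
    a=proj("side",p-[0,0,d])[0]; print(d,a,(a-[260,210]+.5)*4-.5)
E
```

```text
[449.74321662 -49.64922513 106.44322979]
25 [273.1335046  271.39522367] [ 54.03401841 247.08089466]
38 [273.42204434 276.32580862] [ 55.18817738 266.80323448]
```

View pics/c1.png

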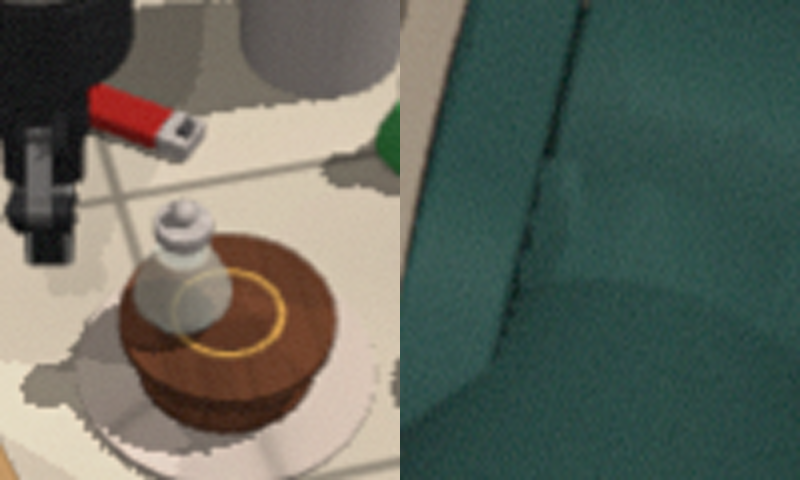

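The arm hides the top view, but in the side view the fingertips end at crop (50,263), which fits 25 mm below the TCP. The jar is upright at crop (183,290). Next I lower beside the jar's belly.

Call:
{"name": "move_arm", "arguments": {"rows": [[[0,0,0],[0,-0.01,-0.05],0],[[0,0,0],[0,0,-0.05],0],[[0,0,0],[0,0,0],0],[[0,0,0],[0,0,0],0]]}}

```text
clock: 2.3
eef_pos: [451.0, -53.1, 77.5]
tcp_rot: [0.001, 0.112, 0.994, -0.0]
force: [-0.3, 0.2, -0.3]
width: -0.002
grip_force: 0.0
```

```bash
python3 -c "
from h import *
print(arm.get_obs()['eef_pos'])"
```

```text
[451.01167369 -53.08221309  77.53829416]
```

Call:
{"name": "move_arm", "arguments": {"rows": [[[0,0,0],[0.02,-0.005,-0.006],0],[[0,0,0],[0.015,-0.004,0],0],[[0,0,0],[0.01,-0.0025,0],0],[[0,0,0],[0.01,-0.0025,0],0],[[0,0,0],[0.01,-0.0025,0],0]]}}

```text
clock: 2.8
eef_pos: [469.9, -58.0, 73.9]
tcp_rot: [-0.0, 0.112, 0.994, 0.0]
force: [0.2, 1.1, 0.0]
width: -0.002
grip_force: 0.0
```

Call:
{"name": "move_arm", "arguments": {"rows": [[[0,0,0],[0.01,-0.0025,0],0],[[0,0,0],[0.01,-0.0025,0],0],[[0,0,0],[0.008,-0.002,0],0],[[0,0,0],[0.005,-0.001,0],0],[[0,0,0],[0,0,0],0]]}}

```text
clock: 3.3
eef_pos: [479.7, -60.4, 73.9]
tcp_rot: [0.0, 0.112, 0.994, -0.0]
force: [-0.6, 0.1, 0.4]
width: -0.002
grip_force: 0.0
```

```bash
python3 - <<'E'
from h import *
s=img("side","side2")
cv2.imwrite("pics/c2.png",cv2.resize(s[230:330,265:365],(500,500),interpolation=cv2.INTER_CUBIC))
print(arm.get_obs()["eef_pos"])
a=np.linspace(0,2*np.pi,90)
for x,y in((510,-68),(515,-69)):
    for z,r in((0,13),(16,22),(62,13)):
        p=(proj("side",np.c_[x+r*np.cos(a),y+r*np.sin(a),0*a+42+z])-[265,230]+.5)*5-.5
        print((x,y),z,"u",p[:,0].min().round(),p[:,0].max().round(),"v",p[:,1].min().round(),p[:,1].max().round())
E
```

```text
[479.56608892 -60.33873208  73.85073615]
(510, -68) 0 u 184.0 256.0 v 263.0 317.0
(510, -68) 16 u 159.0 282.0 v 215.0 308.0
(510, -68) 62 u 184.0 260.0 v 145.0 200.0
(515, -69) 0 u 198.0 270.0 v 262.0 317.0
(515, -69) 16 u 173.0 296.0 v 214.0 307.0
(515, -69) 62 u 199.0 274.0 v 145.0 200.0
```

View pics/c2.png

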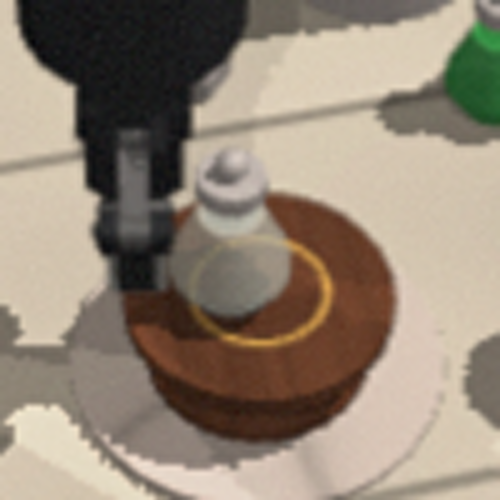

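The side view shows the jar upright and following the fingers. Its belly is centred at crop u=231 and the ring at u=262, so about 10–11 mm remains.

Call:
{"name": "move_arm", "arguments": {"rows": [[[0,0,0],[0.008,-0.002,0],0],[[0,0,0],[0.01,-0.0025,0],0],[[0,0,0],[0.01,-0.0025,0],0],[[0,0,0],[0.006,-0.0015,0],0],[[0,0,0],[0,0,0],0]]}}

```text
clock: 3.85
eef_pos: [490.0, -63.0, 73.9]
tcp_rot: [0.0, 0.112, 0.994, -0.0]
force: [0.1, -0.0, 0.4]
width: 0.001
grip_force: 0.0
```

Call:
{"name": "move_arm", "arguments": {"rows": [[[0,0,0],[-0.02,0.005,0],0],[[0,0,0],[-0.1,0.02,0],0],[[0,0,0],[-0.05,0.1,0.1],0],[[0,0,0],[0,0.14,0.08],0],[[0,0,0],[0,0.14,0.08],0]]}}

```text
clock: 4.35
eef_pos: [437.6, 59.6, 153.0]
tcp_rot: [0.0, 0.113, 0.994, 0.0]
force: [1.3, 0.2, -0.6]
width: -0.0
grip_force: 0.0
```

Call:
{"name": "move_arm", "arguments": {"rows": [[[0,0,0],[0,0.16,0],0],[[0,0,0],[0,0.16,0],0],[[0,0,0],[0,0.16,0],0],[[0,0,0],[0,0,0],0]]}}

```text
clock: 4.75
eef_pos: [437.7, 207.0, 151.9]
tcp_rot: [0.0, 0.109, 0.994, 0.001]
force: [-0.1, -0.9, 0.7]
width: 0.0
grip_force: 0.0
```

```bash
python3 - <<'E'
from h import *
s=img("side","side3"); t=img("top","top3")
cv2.imwrite("pics/c3.png",np.hstack([cv2.resize(t[220:300,335:415],(400,400),interpolation=cv2.INTER_CUBIC),cv2.resize(s[250:330,275:355],(400,400),interpolation=cv2.INTER_CUBIC)]))
print(arm.get_obs()["eef_pos"])
a=np.linspace(0,2*np.pi,90); x,y=523.7,-70.8
for n,O in(("top",(335,220)),("side",(275,250))):
    for z,r in((0,13),(0,26),(0,50),(16,22),(62,13)):
        p=(proj(n,np.c_[x+r*np.cos(a),y+r*np.sin(a),0*a+42+z])-O+.5)*5-.5
        print(n,z,r,"u",p[:,0].min().round(),p[:,0].max().round(),"v",p[:,1].min().round(),p[:,1].max().round())
E
```

```text
[437.94828998 203.3734083  151.71736837]
top 0 13 u 169.0 238.0 v 134.0 202.0
top 0 26 u 134.0 273.0 v 100.0 236.0
top 0 50 u 70.0 337.0 v 37.0 301.0
top 16 22 u 147.0 266.0 v 103.0 220.0
top 62 13 u 179.0 253.0 v 105.0 177.0
side 0 13 u 173.0 245.0 v 161.0 216.0
side 0 26 u 137.0 281.0 v 135.0 244.0
side 0 50 u 71.0 347.0 v 87.0 297.0
side 16 22 u 148.0 271.0 v 114.0 206.0
side 62 13 u 175.0 250.0 v 44.0 99.0
```

View pics/c3.png

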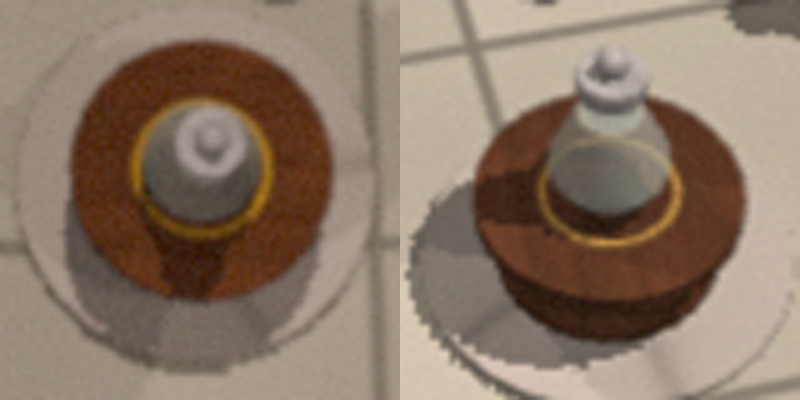

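The jar stands upright inside the ring. In the top crop its belly spans u 141–264 with the lower edge at v 220, against a predicted 147–266 and 220 for dead centre. The side view agrees within 1 mm, so the error is about 2 mm, well inside 6 mm. The arm is clear of everything.

```bash
python3 -c "
from cell import arm
print(arm.finish_job())"
```

```text
the job is handed in; nothing more can be done
None
```

The jar stands upright about 2 mm from the middle of its stand (measured from the two camera views), the arm is well clear, it went near none of the other things, and the job is handed in.

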